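# Dock the slide box at the tag reader and read it

### The arm

A 6-joint arm with a two-finger parallel gripper is mounted at the origin on a cart in front of the work surface, level with it; the furniture and walls round the work are solid. World frame = base frame: x ahead of the robot, y to its left, z up, the work surface at z = 0. Lengths are in m, angles in rad, forces in N, time in s.
With the tool pointing down it reaches from about 0.425 to 1.125 m from the base axis. Payload 14.9 kg.
Tool frame: the origin (TCP) lies at the very end of the fingers, on their centre line; the grasp point (between the pads) lies bot.pinch_z behind it (bot.pinch_z is the distance from the TCP to the grasp point, in m); z points along the fingers, y is the direction in which the jaws open and shut (so a half turn about z gives the same grasp; the last joint's range is limited). The gripper opens to 91 mm and grips with 3 to 60 N. Pads are 32 mm wide; open, the fingers measure 118 mm over their backs; the gripper's body (76 mm by 178 mm) begins 60 mm behind the grasp point.
Start: joints at [1.302, 0.379, 1.734, -0, 1.028, -0.033], TCP at [0.164, 0.681, 0.214] pointing down, gripper open.
Joint ranges: [-2.77, 2.77], [-0.74, 2.19], [0, 2.66], [-1.06, 4.2], [0.31, 2.87], [-3.08, 3.08]. Speed limits (rad/s): [1.89, 1.89, 2.39, 3.14, 3.14, 3.14].

### API

Orientations are given as a unit quaternion [w, x, y, z].
In Python, from station import bot, hand, optics, workorder gives the robot as it stands. Calls block until the motion is done:
- bot.move_to(position, orientation): joint-space move of the TCP to a pose.
- bot.move_linear(position, frame=None, velocity=0.15, contact_N=None): straight line of the TCP; frame=None keeps the orientation; velocity is the mean speed in m/s. With contact_N (N) it stops when the force on the tool has changed by that much, and returns True; else False.
- bot.move_joints(angles): joint-space move.
- hand.set_gripper(opening): opening from 0.0 (shut) to 1.0 (fully open); the grip force is fixed at half the most; returns when the fingers have stopped.
- bot.pause(seconds).
- bot.inverse_kinematics(position, orientation): joint angles nearest the present ones, or None.
- optics.grab_frame(name): name is "scene" or "top" or "wrist"; returns (picture, depth): 420x560x3 uint8, red, green, blue; 420x560 float32, m along the optical axis (not along the pixel's ray), 0 where there is no reading.
- optics.camera_info(name): a dict with "fx", "fy", "cx", "cy" (pixels), "world_to_cam" (4x4, takes a point from world to camera coordinates). Camera axes: x right, y down, z forward; pixel columns grow to the right and rows downward; lengths in m; the calibration is good to about 2 mm. A picture is of the moment at which its call begins: read the wrist's pose just before it. camera_info takes no time and is no camera call; for the wrist camera it gives the pose at the moment of the call.
A pose or a line that the arm cannot do raises bot.PlanningError and nothing moves.
- workorder.hand_in(): hands the job in, once; it reports no verdict.
Readings, each from a call of its own:
- bot.current_time_s(): time.
- bot.current_joint_pos(): joint angles.
- bot.current_joint_velocities(): joint speeds.
- bot.current_joint_torque(): joint torques, N m.
- bot.current_tcp_pos(): TCP position.
- bot.current_eef_rot(): TCP orientation.
- bot.current_ft_force(): force on the tool from outside, world axes, zero at the start.
- bot.current_wrist_torque(): the same for the moment, N m.
- bot.current_opening(): opening from 0.0 (shut) to 1.0 (fully open).
Only numpy, scipy, OpenCV 4.12 (cv2) and the standard library are available. Lean on these libraries where they do the work, as an engineer would, in place of code of your own. Each camera call takes 0.05 s, during which the arm holds its last target.

### The job

Push the flat green slide box along the bench into the corner of the tag reader's dock, until its long side lies flush against the back rail and its end is against the side rail; only push it, never lift it. Then, with the box seated, press the blue button on top of the reader fully down and let go of it. The box must still be home in the corner at the end, and the timer, the tip box and the two bottles on the left must stay where they stand.

Things in the scene. Friction and masses are not known exactly. Their poses are not given: they have to be found in the camera images.
- slide_box_center (a point): centre (half-way up) of the flat green slide box, a closed loose box lying on the bench: 87 mm (its x) by 156 mm (its y) by 33 mm high, 0.14 to 0.28 kg. Its long sides run along its y. It starts turned up to 0.3 rad from the dock's axes, on the -x side of the back rail, clear of both rails, a long side towards the back rail
- dock_corner (a point): inner corner of the dock's two aluminium rails, on the bench top (rails 20 mm high, 10 mm thick). The back rail's inner face runs from here 200 mm along the dock's +y, the side rail's 85 mm along its -x. The box belongs on the -x, +y side: seated, its centre is 43.5 mm along -x and 78 mm along +y from here, its axes parallel to the dock's
- dock: the fixed reader dock, turned a little on the bench; its frame is that of dock_corner. A white reader housing, 70 (x) by 115 (y) mm, 43 mm high, stands just behind the back rail, from y = 75 to 190 mm; yellow tape on the bench marks the two open sides of the box's place
- read_button_top (a point): centre of the top of the round blue push button (32 mm across) in its grey housing on top of the white reader; it is pressed straight down
- read_button (a joint): travel of the blue button, 0 = up, 0.006 m = fully down; a spring returns it, about 4 N hold it fully down
- tip_box: white pipette-tip box with a clear lid, 76 x 118 x 68 mm, to the right of the dock; origin at the centre of its underside; leave alone
- timer: small white bench timer lying flat, 68 x 62 x 19 mm, right of the work; origin at the centre of its underside; leave alone
- bottle_amber: brown reagent bottle with black cap, diameter 58 mm, 116 mm tall, standing on the left; origin at the centre of its underside; leave alone
- bottle_white: white reagent bottle with blue cap, diameter 54 mm, 106 mm tall, standing on the left; origin at the centre of its underside; leave alone
- slide_box: the same slide box; origin under its middle, on its underside (1.5 mm along its -x from the centre)

How it is judged:
By the outcome, as a careful person would: the job done as asked, in the order asked, and still so for the second after the job is handed in, with the robot touching nothing.
It also fails if it takes over 48 s, if anything falls off the work surface, if the arm or the gripper's body presses on something with over 40 N, if the wrist force passes 120 N, or if a joint passes its speed limit or range.

## Working session

There is one attempt and no reset: what is moved stays moved. The work goes in short steps, each a Python script; the robot and the scene stay as the last script left them, time stands still between calls to the robot, and variables do not carry over. Pictures are saved under pics/ and viewed, and the job is handed in when it is done.

```bash
mkdir -p pics; ls; cat > h.py <<'E'
import numpy as np, cv2
from station import bot, hand, optics, workorder
def grab(name,fn=None):
    info=optics.camera_info(name)
    p,d=optics.grab_frame(name)
    if fn: cv2.imwrite('pics/'+fn,cv2.cvtColor(p,cv2.COLOR_RGB2BGR))
    T=np.linalg.inv(np.array(info['world_to_cam']))
    v,u=np.mgrid[0:d.shape[0],0:d.shape[1]]
    X=np.stack([(u-info['cx'])/info['fx']*d,(v-info['cy'])/info['fy']*d,d],-1)
    W=X@T[:3,:3].T+T[:3,3]; W[d==0]=np.nan
    return p,d,W,info
E
python3 - <<'E'
from h import *
for n in ['scene','top']:
    p,d,W,i=grab(n,n+'0.png'); np.savez(n+'0.npz',p=p,d=d,W=W); print(n,i['fx'],np.array(i['world_to_cam']).round(3).tolist())
print(bot.current_time_s(),bot.current_tcp_pos(),bot.current_eef_rot(),bot.pinch_z,bot.current_opening())
E
```

```text
pics
scene 387.2187184222854 [[0.423, -0.906, -0.019, -0.288], [-0.395, -0.166, -0.903, 0.308], [0.815, 0.39, -0.429, 0.679], [0.0, 0.0, 0.0, 1.0]]
top 471.48754967731054 [[0.008, -1.0, 0.012, -0.045], [-0.985, -0.01, -0.171, 0.596], [0.171, -0.011, -0.985, 1.279], [0.0, 0.0, 0.0, 1.0]]
0.1 [0.16345978 0.68025533 0.21333152] [-7.69915078e-05  1.17626015e-01  9.93057822e-01 -5.26771774e-04] 0.0188 1.0012558022092057
```

View pics/top0.png

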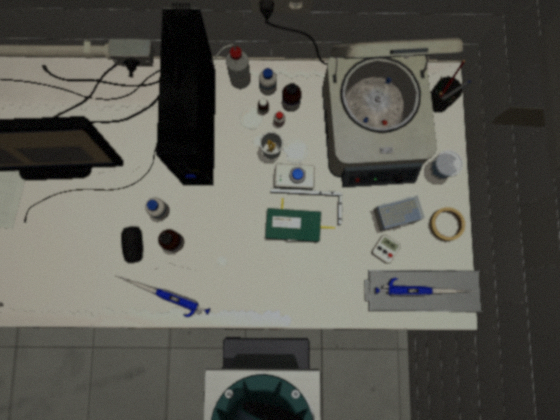

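View pics/scene0.png

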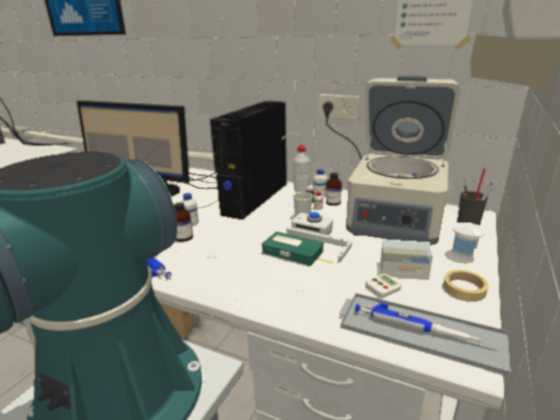

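The top view shows the green box at about (293,225), the reader with its blue button at about (297,175), the dock rails ending in a corner near (340,222), the tip box at (399,213), the timer at (386,248) and the bottles at (155,207) and (170,240). I'll measure these from the images.

```bash
python3 - <<'E'
from h import *
z=np.load('top0.npz');p=z['p'];W=z['W'];d=z['d']
c=p[150:270,240:440]; cv2.imwrite('pics/topcrop.png',cv2.resize(cv2.cvtColor(c,cv2.COLOR_RGB2BGR),None,fx=4,fy=4,interpolation=cv2.INTER_CUBIC))
R,G,B=[p[...,k].astype(int) for k in range(3)]
v,u=np.mgrid[0:420,0:560]
roi=(v>195)&(v<255)&(u>250)&(u<335)
m=roi&(G>R+15)&(W[...,2]>0.02)
roi2=roi&(W[...,2]>0.02)
for mm in (m,roi2):
    pts=W[mm]; print(len(pts),pts.mean(0),np.percentile(pts,[2,50,98],axis=0).round(4).tolist(), cv2.minAreaRect((pts[:,:2]*1000).astype(np.float32)))
b=(B>R+60)&(v>160)&(v<190)&(u>280)&(u<315); pts=W[b];print('btn',b.sum(),pts.mean(0),np.median(pts,0))
h=(v>155)&(v<198)&(u>260)&(u<325)&(W[...,2]>0.03); pts=W[h]; print('house',len(pts),cv2.minAreaRect((pts[:,:2]*1000).astype(np.float32)),np.percentile(pts[:,2],[5,50,95]))
Z=W[...,2][150:270,240:440]; im=np.clip(Z*4000,0,255); cv2.imwrite('pics/topz.png',cv2.resize(np.nan_to_num(im).astype(np.uint8),None,fx=4,fy=4,interpolation=cv2.INTER_NEAREST))
print('bench z',np.nanmedian(W[255:265,260:330,2]))
E
```

```text
1246 [ 0.54839109 -0.08695647  0.03265369] [[0.5091, -0.1559, 0.0273], [0.5423, -0.0935, 0.0325], [0.592, -0.008, 0.0385]] ((550.3544921875, -81.75170135498047), (152.88612365722656, 85.52225494384766), 86.65339660644531)
1676 [ 0.54945085 -0.08209212  0.03254062] [[0.5063, -0.1561, 0.0266], [0.5491, -0.082, 0.0325], [0.5924, -0.0079, 0.0384]] ((549.3486328125, -82.48599243164062), (156.0719451904297, 90.17021942138672), 86.41140747070312)
btn 82 [ 0.69124663 -0.0925198   0.06442831] [ 0.69138524 -0.091681    0.06433098]
house 967 ((699.6646118164062, -72.8565902709961), (144.21910095214844, 89.00242614746094), 84.2276611328125) [0.03666611 0.04304924 0.06409592]
bench z -0.001171777379323835
```

View pics/topcrop.png

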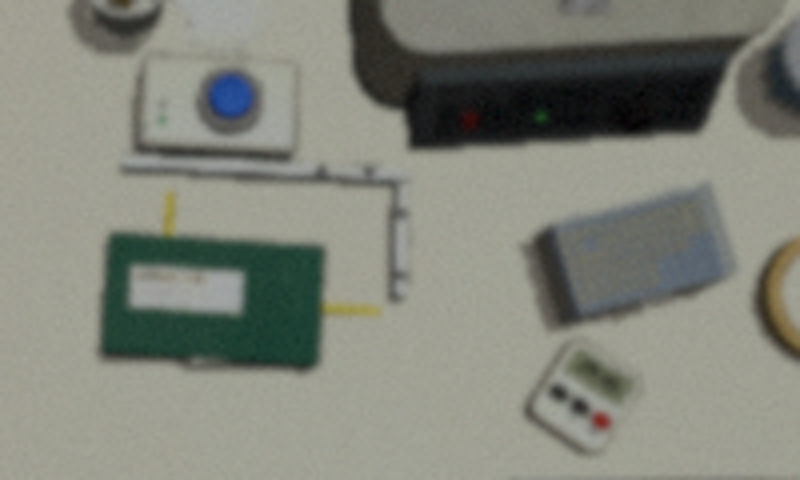

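View pics/topz.png

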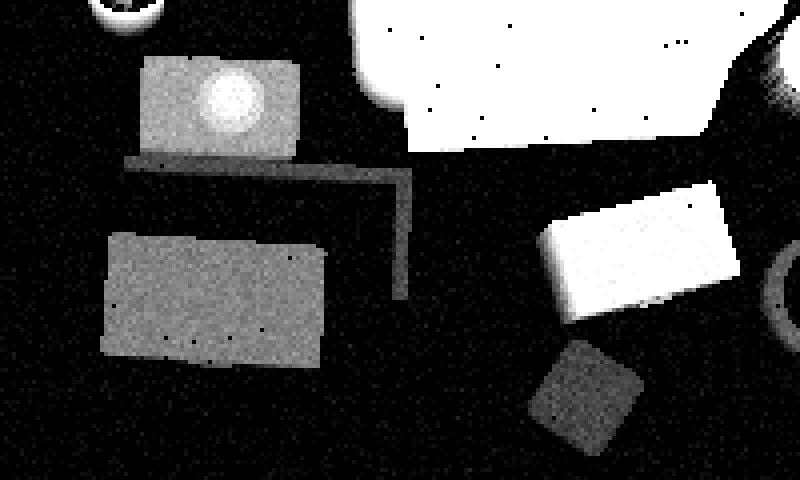

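```bash
python3 - <<'E'
from h import *
z=np.load('top0.npz');p=z['p'];W=z['W']
v,u=np.mgrid[0:420,0:560]; Z=W[...,2]
def fit(m,n):
    q=W[m][:,:2]; c=q.mean(0); U,S,V=np.linalg.svd(q-c); dr=V[0]
    print(n,len(q),c.round(4),'dir',dr.round(4),'ang of y-axis deg',np.degrees(np.arctan2(-dr[0],dr[1])) ,'ext',np.percentile((q-c)@V[0],[1,99]).round(4),np.percentile((q-c)@V[1],[1,99]).round(4)); return c,dr
a=fit((Z>.011)&(Z<.028)&(u>274)&(u<337)&(v>186)&(v<197),'back')
b=fit((Z>.011)&(Z<.028)&(u>335)&(u<345)&(v>198)&(v<225),'side')
h=fit((Z>.036)&(Z<.05)&(u>270)&(u<320)&(v>160)&(v<192),'house')
g=fit((Z>.022)&(Z<.045)&(u>260)&(u<330)&(v>205)&(v<250),'box')
rect=cv2.minAreaRect((W[(Z>.036)&(Z<.05)&(u>270)&(u<320)&(v>160)&(v<192)][:,:2]*1000).astype(np.float32)); print(rect)
top=(Z>.06)&(Z<.075)&(u>285)&(u<310)&(v>160)&(v<190); print('btn',top.sum(),W[top].mean(0))
for (n,uu,vv) in [('amber',170,240),('white',155,207),('tip',399,213),('timer',386,248)]:
    print(n,np.nanmedian(W[vv-2:vv+3,uu-2:uu+3].reshape(-1,3),0).round(3))
# obstacles >0.13 high within region
m=(Z>.12)&(W[...,0]>.5)&(W[...,0]<.95)&(W[...,1]>-.35)&(W[...,1]<.25)
q=W[m]; 
for y0 in np.arange(-.35,.25,.05):
    s=q[(q[:,1]>=y0)&(q[:,1]<y0+.05)]
    if len(s): print(round(y0,2),s[:,0].min().round(3),s[:,2].max().round(3),len(s))
E
```

```text
back 275 [ 0.6495 -0.1143] dir [-0.0529 -0.9986] ang of y-axis deg 176.96623788651257 ext [-0.0843  0.0933] [-0.006   0.0064]
side 96 [ 0.5918 -0.2186] dir [-0.9982  0.0604] ang of y-axis deg 86.53620966449363 ext [-0.0364  0.0371] [-0.0051  0.0052]
house 706 [ 0.6889 -0.0828] dir [-0.0631 -0.998 ] ang of y-axis deg 176.3805964334195 ext [-0.0537  0.0581] [-0.0328  0.0363]
box 1673 [ 0.5495 -0.0822] dir [-0.0625 -0.998 ] ang of y-axis deg 176.41642559757946 ext [-0.0762  0.076 ] [-0.0425  0.0436]
((690.7781982421875, -85.59230041503906), (114.02490997314453, 70.84510803222656), 88.53736877441406)
btn 91 [ 0.69067562 -0.09323889  0.06449561]
amber [0.494 0.247 0.112]
white [0.585 0.295 0.103]
tip [ 0.58  -0.377  0.069]
timer [ 0.487 -0.349  0.019]
-0.35 0.678 0.454 2061
-0.3 0.674 0.452 2140
-0.25 0.672 0.442 1999
-0.2 0.697 0.439 1378
-0.1 0.914 0.122 1
0.1 0.667 0.309 48
0.15 0.663 0.34 4130
0.2 0.501 0.338 2551
```

```bash
cat >> h.py <<'E'
from scipy.spatial.transform import Rotation as Ro
th=-np.radians(3.2)
xd=np.array([np.cos(th),np.sin(th)]); yd=np.array([-np.sin(th),np.cos(th)])
br=np.array([.6495,-.1143]); sr=np.array([.5918,-.2186])
C=xd*(br@xd-.005)+yd*(sr@yd+.005)
def w(x,y,z): return np.r_[C+xd*x+yd*y,z]
def dk(p): q=np.asarray(p)[:2]-C; return np.array([q@xd,q@yd])
def quat(yaw): # tool y axis at angle yaw (world), z down
    y=np.array([np.cos(yaw),np.sin(yaw),0]);zz=np.array([0,0,-1.]);x=np.cross(y,zz)
    q=Ro.from_matrix(np.stack([x,y,zz],1)).as_quat(); return [q[3],q[0],q[1],q[2]]
def st(n=''): print(n,'t',round(bot.current_time_s(),2),'tcp',np.round(bot.current_tcp_pos(),4),'dock',dk(bot.current_tcp_pos()).round(4),'F',np.round(bot.current_ft_force(),2))
def box(fn=None):
    p,d,W,i=grab('top',fn); R,G,B=[p[...,k].astype(int) for k in range(3)]
    Z=W[...,2]; q=W[...,:2]-C; 
    m=(Z>.024)&(Z<.042)&(q@xd<-.0)&(q@xd>-.2)&(q@yd<.25)&(q@yd>-.005)
    r=cv2.minAreaRect((np.stack([q[m]@xd,q[m]@yd],1)*1000).astype(np.float32)); 
    a=Ro
    c=q[m].mean(0); U,S,V=np.linalg.svd(q[m]-c); dr=V[0]*np.sign(V[0]@yd)
    print('box dock mean',(c@xd).round(4),(c@yd).round(4),'yaw deg',np.degrees(np.arctan2(-(dr@xd),dr@yd)).round(2),'rect',np.round(r[0],1),np.round(r[1],1),m.sum())
E
python3 - <<'E'
from h import *
print('corner',C); z=np.load('top0.npz')
print('box',dk([.5495,-.0822]),'btn',dk([.6907,-.0932]))
for yaw in (np.pi/2+th,-np.pi/2+th,th,th+np.pi):
  for P in (w(-.09,.23,.1),w(-.15,.08,.01),np.r_[.6907,-.0932,.09]):
    r=bot.inverse_kinematics(P,quat(yaw)); print(round(yaw,2),P.round(3),None if r is None else np.round(r,2))
E
```

```text
corner [ 0.638794   -0.21621956]
box [-0.09663595  0.12882607] btn [0.04495793 0.12572522]
1.51 [0.562 0.018 0.1  ] [-0.01  0.33  2.06 -0.    0.75 -1.52]
1.51 [ 0.493 -0.128  0.01 ] [-0.3   0.44  2.16 -0.    0.54 -1.81]
1.51 [ 0.691 -0.093  0.09 ] [-0.17  0.53  1.78 -0.    0.84 -1.68]
-1.63 [0.562 0.018 0.1  ] [-0.01  0.33  2.06 -0.    0.75  1.62]
-1.63 [ 0.493 -0.128  0.01 ] [-0.3   0.44  2.16 -0.    0.54  1.33]
-1.63 [ 0.691 -0.093  0.09 ] [-0.17  0.53  1.78 -0.    0.84  1.46]
-0.06 [0.562 0.018 0.1  ] [-0.01  0.33  2.06 -0.    0.75  0.05]
-0.06 [ 0.493 -0.128  0.01 ] [-0.3   0.44  2.16 -0.    0.54 -0.24]
-0.06 [ 0.691 -0.093  0.09 ] [-0.17  0.53  1.78 -0.    0.84 -0.11]
3.09 [0.562 0.018 0.1  ] None
3.09 [ 0.493 -0.128  0.01 ] [-0.3   0.44  2.16 -0.    0.54  2.9 ]
3.09 [ 0.691 -0.093  0.09 ] [-0.17  0.53  1.78 -0.    0.84  3.03]
```

```bash
python3 - <<'E'
from h import *
a=1.334
ja=bot.inverse_kinematics([.48*np.cos(a),.48*np.sin(a),.25],bot.current_eef_rot())
bot.move_joints(ja); st('A')
bot.move_to([.48,.02,.22],quat(th)); st('B')
hand.set_gripper(.4)
bot.move_to(w(-.097,.255,.06),quat(th)); st('C')
bot.move_linear(w(-.097,.255,.010),velocity=.1); st('D')
print(bot.current_opening()); box('top1.png')
E
```

```text
A t 0.99 tcp [0.1129 0.4678 0.2504] dock [-0.5632  0.6536] F [0.28 0.53 0.12]
B t 3.08 tcp [0.48   0.0206 0.22  ] dock [-0.1717  0.2276] F [-0.41  0.45  0.05]
C t 4.77 tcp [0.5563 0.0437 0.0608] dock [-0.0969  0.2549] F [-0.25  0.07  0.48]
D t 5.42 tcp [0.5564 0.0438 0.0104] dock [-0.0967  0.255 ] F [ 0.61 -0.13  0.22]
0.40069242553505824
box dock mean -0.0964 0.1217 yaw deg 1.18 rect [-88.   90.6] [114.4 216. ] 1517
```

View pics/top1.png

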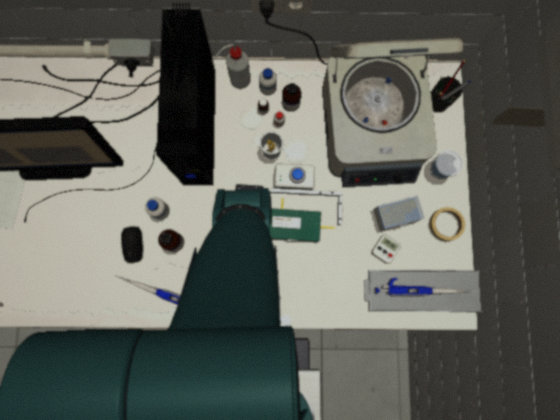

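The arm is in place behind the box's left end at about (243,200), and the box hasn't moved. Next I push along -y, stopping 4 mm short of the side rail.

```bash
python3 - <<'E'
from h import *
print(bot.move_linear(w(-.097,.176,.010),velocity=.06,contact_N=15)); st('push')
bot.move_linear(w(-.097,.190,.010),velocity=.1)
bot.move_linear(w(-.13,.215,.09),velocity=.2); st('up')
hand.set_gripper(1.0)
bot.move_to(w(-.185,.082,.07),quat(-np.pi/2+th)); st('over')
box('top2.png')
bot.move_linear(w(-.185,.082,.010),velocity=.15); st('down')
E
```

```text
False
push t 6.93 tcp [ 0.5518 -0.0349  0.01  ] dock [-0.097   0.1762] F [ 0.03 -0.18 -0.47]
up t 7.83 tcp [0.5212 0.0055 0.0897] dock [-0.1298  0.2148] F [-0.28 -0.12 -0.85]
over t 9.94 tcp [ 0.4589 -0.1239  0.0701] dock [-0.1848  0.0822] F [ 0.21 -0.13  0.1 ]
box dock mean -0.0805 0.0829 yaw deg 3.98 rect [-74.1  78. ] [161.3 129.3] 986
down t 10.54 tcp [ 0.4588 -0.1239  0.0102] dock [-0.1848  0.0821] F [-0.2  -0.61 -0.37]
```

View pics/top2.png

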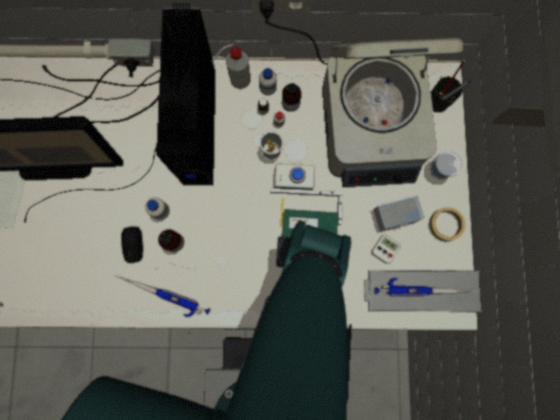

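The box's right end is now next to the side rail at about (338,220). Next I push +x into the back rail, stopping on force.

```bash
python3 - <<'E'
from h import *
print(bot.move_linear(w(-.112,.082,.010),velocity=.06,contact_N=8)); st('x1')
print(bot.move_linear(w(-.085,.082,.010),velocity=.025,contact_N=8)); st('x2')
bot.move_linear(w(-.14,.082,.010),velocity=.15)
bot.move_linear(w(-.18,.15,.10),velocity=.2)
hand.set_gripper(.4)
bot.move_to(w(-.055,.21,.10),quat(th)); st('over')
p,d,W,i=grab('top','top3.png'); np.savez('t3.npz',W=W,p=p)
c=p[150:270,240:380]; cv2.imwrite('pics/top3c.png',cv2.resize(cv2.cvtColor(c,cv2.COLOR_RGB2BGR),None,fx=5,fy=5))
p,d,W,i=grab('wrist','wrist3.png')
E
```

```text
False
x1 t 11.91 tcp [ 0.5314 -0.1281  0.01  ] dock [-0.1122  0.082 ] F [-0.21  1.37 -0.14]
True
x2 t 12.46 tcp [ 0.5403 -0.1286  0.0096] dock [-0.1033  0.082 ] F [-1.14  0.26  0.5 ]
over t 15.84 tcp [ 0.5953 -0.0036  0.0999] dock [-0.0553  0.2099] F [-0.07  0.39 -0.46]
```

View pics/top3c.png

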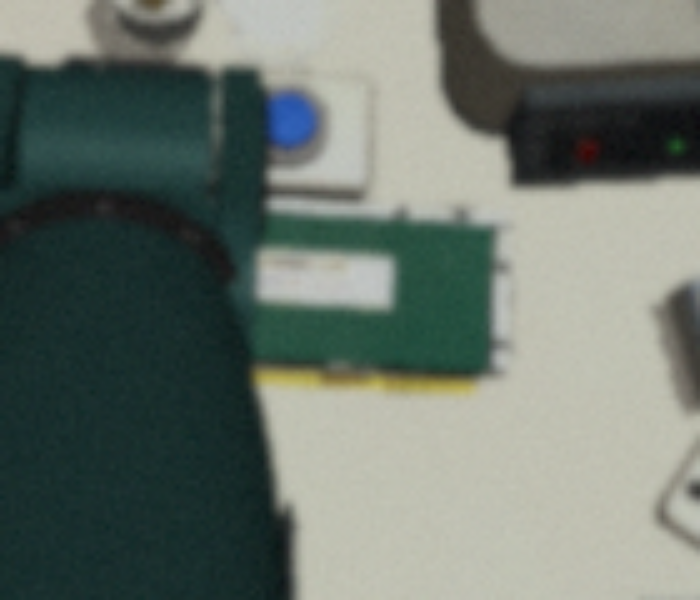

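View pics/wrist3.png

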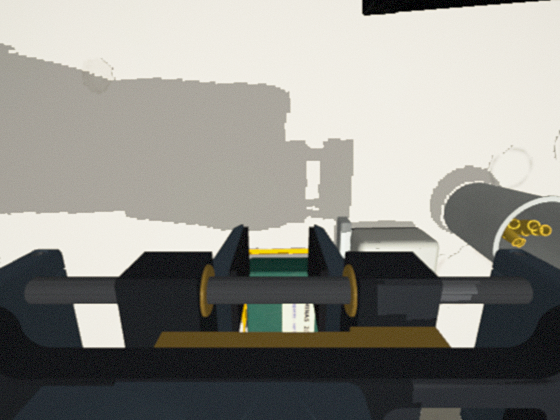

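The box is against the back rail: the push stopped at -0.1033, against -0.103 expected. Next is the end push.

```bash
python3 - <<'E'
from h import *
bot.move_linear(w(-.046,.195,.012),velocity=.15)
print(bot.move_linear(w(-.046,.178,.010),velocity=.06,contact_N=8)); st('y1')
print(bot.move_linear(w(-.046,.155,.010),velocity=.025,contact_N=8)); st('y2')
bot.move_linear(w(-.046,.195,.010),velocity=.15)
bot.move_linear(w(-.06,.21,.09),velocity=.25)
bot.move_linear(w(-.185,.15,.10),velocity=.25)
hand.set_gripper(1.0)
bot.move_to(w(-.15,.078,.06),quat(-np.pi/2+th)); st('over')
bot.move_linear(w(-.13,.078,.010),velocity=.15)
print(bot.move_linear(w(-.085,.078,.010),velocity=.03,contact_N=8)); st('x2')
bot.move_linear(w(-.14,.078,.010),velocity=.15)
bot.move_linear(w(-.2,.078,.15),velocity=.25)
st()
p,d,W,i=grab('top','top4.png'); np.savez('t4.npz',W=W,p=p)
c=p[150:270,240:380]; cv2.imwrite('pics/top4c.png',cv2.resize(cv2.cvtColor(c,cv2.COLOR_RGB2BGR),None,fx=5,fy=5))
p,d,W,i=grab('wrist','wrist4.png')
E
```

```text
False
y1 t 17.12 tcp [ 0.6028 -0.0364  0.0102] dock [-0.0459  0.1775] F [ 0.94 -0.05  1.14]
True
y2 t 17.54 tcp [ 0.6023 -0.0405  0.0099] dock [-0.0463  0.1734] F [-0.94  2.98  2.48]
over t 21.26 tcp [ 0.4933 -0.1298  0.0601] dock [-0.15    0.0781] F [ 0.43 -0.45 -0.38]
True
x2 t 22.7 tcp [ 0.5402 -0.1325  0.0096] dock [-0.1031  0.0781] F [ 0.26  1.   -0.54]
 t 23.85 tcp [ 0.4439 -0.1272  0.1496] dock [-0.1996  0.078 ] F [-0.01  0.07  0.43]
```

View pics/top4c.png

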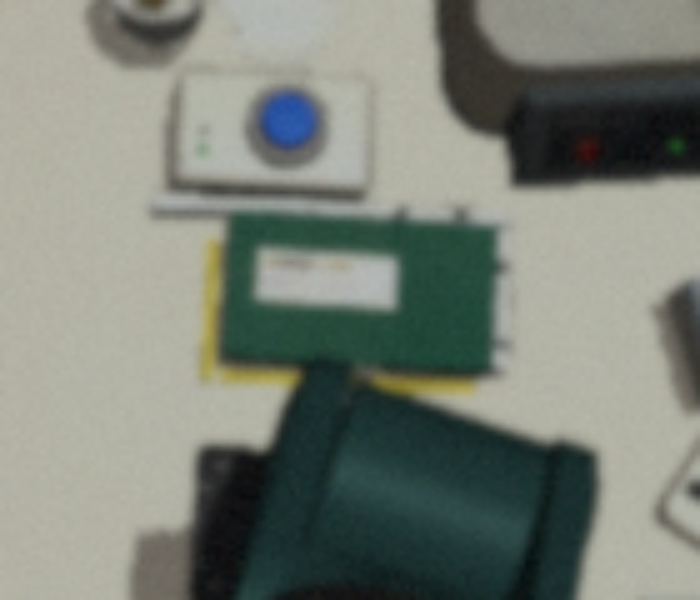

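View pics/wrist4.png

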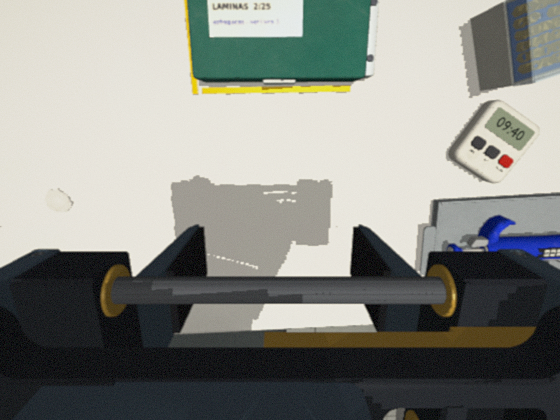

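```bash
python3 - <<'E'
from h import *
W=np.load('t4.npz')['W']; Z=W[...,2]; q=W[...,:2]-C; X=q@xd; Y=q@yd
m=(Z>.025)&(Z<.041)&(X>-.085)&(X<.0)&(Y>-.02)&(Y<.18)
for lo,hi in [(-.08,-.06),(-.06,-.04),(-.04,-.02),(-.02,-.005)]:
    s=m&(X>lo)&(X<hi); print('rows',lo,'Y ext',np.sort(Y[s])[[2,-3]].round(4))
for lo in np.arange(.0,.15,.03):
    s=m&(Y>lo)&(Y<lo+.03)|((Z>.025)&(Z<.041)&(Y>lo)&(Y<lo+.03)&(X>-.05)&(X<.02)); print('Y',lo,'X max',np.sort(X[s])[-3].round(4))
s=(Z>.012)&(Z<.025)&(X>-.08)&(X<-.01)&(Y>-.03)&(Y<.02); print('side rail Y',np.percentile(Y[s],[3,50,97]).round(4),s.sum())
print('box ctr Y',Y[m&(X>-.07)&(X<-.01)].mean())
E
```

```text
rows -0.08 Y ext [0.0012 0.154 ]
rows -0.06 Y ext [0.0023 0.1548]
rows -0.04 Y ext [0.0002 0.1557]
rows -0.02 Y ext [0.0015 0.1542]
Y 0.0 X max -0.0016
Y 0.03 X max -0.0012
Y 0.06 X max 0.0149
Y 0.09 X max 0.0195
Y 0.12 X max 0.0177
side rail Y [-0.0103 -0.006  -0.0018] 68
box ctr Y 0.07803547002826158
```

```bash
python3 - <<'E'
from h import *
W=np.load('t4.npz')['W']; Z=W[...,2]
r=np.hypot(W[...,0]-.6907,W[...,1]+.0932)
for a in range(0,30,3):
    s=(r>a/1000)&(r<=(a+3)/1000); print(a,s.sum(),np.percentile(Z[s],[10,50,90]).round(4))
p=np.load('t4.npz')['p'].astype(int); b=(p[...,2]>p[...,0]+50)&(r<.03); print(b.sum(),W[b].mean(0))
bot.move_linear(w(-.19,.15,.11),velocity=.25)
hand.set_gripper(.4)
bot.move_to(w(-.06,.215,.08),quat(th))
bot.move_linear(w(-.044,.19,.010),velocity=.2)
print(bot.move_linear(w(-.044,.155,.010),velocity=.03,contact_N=12)); st('y3')
bot.move_linear(w(-.044,.195,.010),velocity=.2)
bot.move_linear(w(-.044,.205,.12),velocity=.25); st()
E
```

```text
0 3 [0.0614 0.0642 0.0653]
3 12 [0.0617 0.0632 0.0675]
6 15 [0.0618 0.0643 0.0677]
9 22 [0.0626 0.065  0.0675]
12 36 [0.0586 0.063  0.068 ]
15 33 [0.0528 0.0563 0.0634]
18 42 [0.052  0.0551 0.0586]
21 65 [0.0431 0.0527 0.0562]
24 41 [0.039  0.0431 0.0469]
27 63 [0.0395 0.0429 0.0463]
88 [ 0.69140054 -0.09256323  0.06430112]
True
y3 t 27.88 tcp [ 0.6043 -0.0407  0.0101] dock [-0.0443  0.1733] F [-0.19  8.03  5.18]
 t 28.73 tcp [ 0.6063 -0.0095  0.1203] dock [-0.044   0.2045] F [ 0.29 -1.14 -0.82]
```

The end contact repeated at the same spot (0.1733) with 12 N. The button collar is about 3–4 mm below the fully pressed height, so there is room. Now I press the button.

```bash
python3 - <<'E'
from h import *
hand.set_gripper(0)
B=np.array([.6911,-.0929])
bot.move_to(np.r_[B,.095],quat(th)); st('above')
print(bot.move_linear(np.r_[B,.069],velocity=.08,contact_N=8))
print(bot.move_linear(np.r_[B,.053],velocity=.012,contact_N=12)); st('press')
z=bot.current_tcp_pos()
grab('scene','sc5.png')
bot.pause(.3); st('hold')
bot.move_linear(np.r_[B,.12],velocity=.12); st('off')
E
```

```text
above t 29.97 tcp [ 0.691  -0.0933  0.0944] dock [0.0453 0.1256] F [0.02 0.03 0.24]
False
True
press t 31.31 tcp [ 0.6912 -0.0929  0.0592] dock [0.0455 0.126 ] F [-2.75  1.24  9.28]
hold t 31.66 tcp [ 0.6912 -0.093   0.0592] dock [0.0455 0.126 ] F [-2.55  0.44  9.26]
off t 32.32 tcp [ 0.6907 -0.0929  0.1196] dock [0.045  0.1261] F [-0.29 -0.05 -0.7 ]
```

View pics/sc5.png

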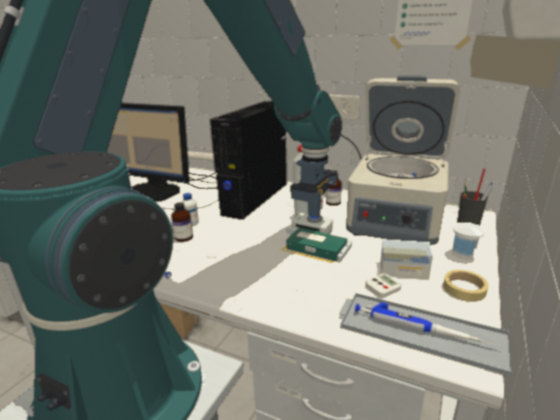

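The press held 9.3 N at z = 0.0592, which is the hard stop. The scene view shows the fingers on the button at about (310,215). Now I retreat and do a final check.

```bash
python3 - <<'E'
from h import *
bot.move_to([.5,.03,.3],quat(th)); bot.move_to([.45,.13,.3],quat(th)); st()
p,d,W,i=grab('top','top6.png')
c=p[150:270,240:440]; cv2.imwrite('pics/top6c.png',cv2.resize(cv2.cvtColor(c,cv2.COLOR_RGB2BGR),None,fx=4,fy=4))
Z=W[...,2]; q=W[...,:2]-C; X=q@xd; Y=q@yd
m=(Z>.025)&(Z<.041)&(X>-.12)&(X<.0)&(Y>-.02)&(Y<.18)
s=m; c=q[s].mean(0);V=np.linalg.svd(q[s]-c)[2][0];V*=np.sign(V@yd)
print('box',X[s].mean(),Y[s].mean(),'yaw',np.degrees(np.arctan2(-(V@xd),V@yd)))
r=np.hypot(W[...,0]-.6907,W[...,1]+.0932); print('btn z',np.median(Z[r<.012]))
W0=np.load('top0.npz')['W']
for (n,uu,vv) in [('amber',170,240),('white',155,207),('tip',399,213),('timer',386,248)]:
    f=lambda A:np.nanmean((lambda w:w[w[:,2]>.012])(A[vv-14:vv+15,uu-16:uu+17].reshape(-1,3)),0).round(4)
    print(n,f(W0),f(W))
E
```

```text
t 33.96 tcp [0.4503 0.1303 0.2995] dock [-0.2076  0.3354] F [-0.29 -0.09 -0.6 ]
box -0.04540596636259873 0.0779599743349795 yaw 0.25934574222033685
btn z 0.06402945313910413
amber [0.4962 0.252  0.0853] [0.4444 0.1396 0.6078]
white [0.5856 0.296  0.0756] [0.5662 0.2712 0.1726]
tip [ 0.5809 -0.3766  0.0664] [ 0.581  -0.3767  0.0663]
timer [ 0.4851 -0.3492  0.0174] [ 0.485  -0.3496  0.0173]
```

View pics/top6.png

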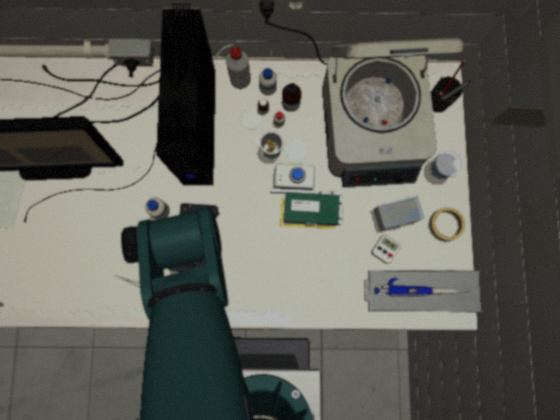

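View pics/top6c.png

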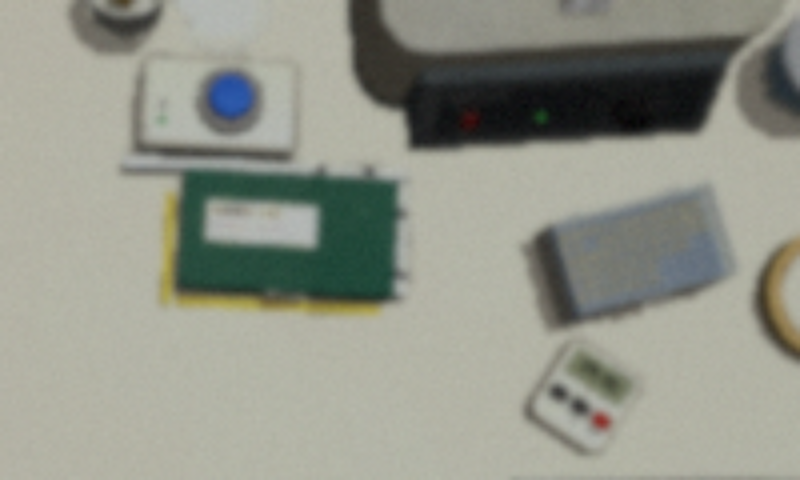

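The box sits in the corner at about (312,209) and the button is back up. The tip box and timer are where they were. The arm hides the bottles in this view, but the press-time scene view shows them standing. Handing in.

```bash
python3 - <<'E'
from h import *
grab('scene','sc6.png')
print(workorder.hand_in())
E
```

```text
the job is handed in; nothing more can be done
None
```

View pics/sc6.png

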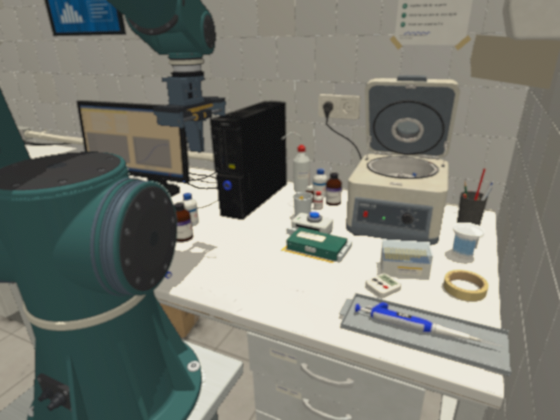

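I pushed the slide box into the dock corner, pressed the blue button fully down and let it go, then handed the job in at about 34 s. The hand-in gives no verdict.

- **Box:** I pushed it along the bench to within a few millimetres of the side rail, then flush to the back rail, then against the side rail, and never lifted it. Repeat pushes on both faces stopped at the same spots. The last depth check put the box centre at (-45, 78) mm in the dock's frame, turned 0.3°, against a target of (-43.5, 78) mm. The 1.5 mm difference in x is within the camera's accuracy.
- **Side-rail contact:** It came about 1.4 mm before the position I worked out from the images. A second, firmer push (12 N) stopped at the same place, so I put this down to calibration error.
- **Button:** It held 9.3 N at its stop, where about 4 N is enough. Afterwards its top was back at 64 mm, as before the press.
- **Other objects:** The tip box and timer measured within 0.5 mm of where they started. The arm blocked the final top view of the bottles, so I could not re-measure them. The last scene picture shows both standing where they were.

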